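Shut the draught shield and tare the balance touch-free

ROBOT

A 6-joint arm with a two-finger parallel gripper is mounted at the origin on the work surface. World frame = base frame: x ahead of the robot, y to its left, z up, the work surface at z = 0. Lengths are in m, angles in rad, forces in N, time in s.
With the tool pointing down it reaches from about 0.425 to 0.95 m from the base axis. Payload 3.5 kg.
Tool frame: the origin (TCP) lies between the finger pads, 19 mm behind the fingertips; this is the grasp point; z points along the fingers, y is the line along which they close (so a half turn about z gives the same grasp; the last joint's range is limited). The gripper opens to 85 mm and grips with 20 to 120 N. Pads are 22 mm wide; open, the fingers measure 114 mm over their backs; the gripper's body (76 mm by 85 mm) begins 54 mm behind the grasp point. The pads swing forward as they close: fully open they stand 13 mm farther back than shut.
Start: joints at [-1.432, 0.286, 1.577, -0, 1.279, -0.15], TCP at [0.192, -0.647, 0.25] pointing down, gripper open.
Joint ranges: [-2.77, 2.77], [-0.9, 2.22], [0.21, 2.48], [-1.53, 4.67], [0.24, 2.81], [-2.84, 2.84]. Speed limits (rad/s): [2.79, 2.79, 3.14, 3.14, 3.14, 3.14].

INTERFACE

Orientations are given as a unit quaternion [x, y, z, w].
In Python, from plant import * gives the robot as it stands.
- The arm moves only by the tool step_arm, never from a script. Its argument "commands" is a list of rows, each an object of numbers: "gripper": the gripper's target within -1 to 1 (shut at 1, half-way at 0, fully open at -1); "x", "y", "z": the shift along the tool's x, y, z in mm; "spin": the turn about the tool's z in degrees. A call has exactly 10 rows; each row shifts and turns the commanded pose from where the row before left it, along the tool's axes as they then stand; what a row does not reach is not made up. A row lasts 1/10 s, in which the tool goes at most 50 mm and 8.59 degrees, less where a joint would pass 70% of its speed; a pose out of reach is approached as far as the arm can. A call with a gripper value outside its range is refused whole. The fingers move at their own pace and stop on an object; "force" is the grip in N (left out, the last holds). Time passes only in rows, so rows that do not move let the fingers close, or fill a call up. It gives the time, the measured TCP pose, the force, the opening and the grip force at its end, in the units of the state.
- get_state(): the state, without advancing time (a new reading comes with each control period).
- read_camera(name): name is "scene" or "side" or "wrist"; returns a dict with "color" (480x640x3 uint8, red, green, blue), "z_map" (480x640 float32, m along the optical axis (not along the pixel's ray), 0 where there is no reading), "fx", "fy", "cx", "cy" (pixels), "eye" and "attitude" of the camera in the world; the wrist camera has in their place "mount" (4x4, takes a point from camera to tool coordinates, whose origin is the TCP and whose axes are the flange's). Camera axes: x right, y up, looking along -z (the intrinsics and any distortion apply to the point x, -y, -z); pixel columns grow to the right and rows downward; lengths in m; the calibration is good to about 2 mm. The wrist camera is an equidistant fisheye: a pixel r from the principal point sees the ray r / f radians off the axis. A picture is of the moment at which its call begins: read the wrist's pose just before it.
- sign_off(): hands the job in; it is judged then, once.
The state is a dict: "time": time; "qpos": joint angles; "dq": joint speeds; "joint_efforts": joint torques, N m; "eef_pos": TCP position; "tcp_rot": TCP orientation; "contact_force": force on the tool from outside, world axes, zero at the start; "wrist_torque": the same for the moment, N m; "opening": opening from 0.0 (shut) to 1.0 (fully open); "finger_force": force on a finger pad.
Only numpy, scipy, OpenCV 4.12 (cv2) and the standard library are available. Lean on these libraries where they do the work, as an engineer would, in place of code of your own. Each camera call takes 0.05 s, during which the arm holds its last target. There are 200 camera calls.

TASK

The empty beaker on the balance pan is to be tared. With the fingertips behind its catch, gently push the balance's top glass door forward until it is fully shut; then tare the balance touch-free: point at the right-hand sensor window of its control panel (right as the operator facing the display sees it), holding the fingertips just above the window, a few centimetres at most, for two seconds, and then take the hand well away from it. Do not touch the control panel or reach down over the left-hand window, which would print, grasp nothing, and leave the beaker, the side doors and everything else as they are.

Things in the scene. Friction and masses are not known exactly. Their poses are not given: they have to be found in the camera images.
- balance: Grey lab balance, fixed, 352 mm deep (x), 216 wide (y), 290 high. Origin amid its underside, on the bench; its -x is its front, towards the robot, +y the operator's left. Sloping panel (x -180 to -73 mm; 45 high at the front, 64 at the rear), then the glass shield (x -64 to 115, 290 high; its front pane is 70 mm behind the sensors) and rear column (x 115 to 172, 281 high).
- panel: The control panel at the balance's front, with a dark display in the middle and a round sensor window near each end. It has the same origin and axes as the balance. Not to be touched.
- sensor_right (a point): Centre of the face of the right-hand infrared sensor window (tare): a dark disc 19 mm across in a steel ring 24 mm across, flush in the sloping panel, 56 mm above the bench, at x = -134, y = -84 mm in the balance's frame. Same axes as the balance.
- sensor_left (a point): Centre of the face of the left-hand infrared sensor window (print), the same in looks, at x = -134, y = +84 mm in the balance's frame. Keep the hand from it.
- top_door (a joint): Glass top door, sliding in rails on top of the shield along the balance's x: 0 = fully shut (forward, against a slightly soft stop), larger = slid open to the rear, in metres, at most 0.100. It starts 35 to 95 mm open. It slides with about 1.5 N of friction and stays where it is left.
- catch (a point): Middle of the upright rear face of the black finger catch on the top door, near its front edge; rides with the door. 298 mm above the bench, 8 mm above the glass. Catch 110 mm wide (y), 15 mm high; its front slopes, so it cannot be pinched. The rear face looks to the balance's +x, with over 140 mm of flat glass behind: push it towards the balance's -x. Same axes as the balance.
- side_door_left (a joint): Left glass side door of the shield, with a black grip: 0 = shut (it starts so), larger = slid to the rear, in metres.
- side_door_right (a joint): Right glass side door, the same.
- weighing_beaker: Small glass beaker, 42 mm across, 55 mm high, standing on the round steel pan inside the shield. Its origin is the centre of its underside. It stays there.
- pan (a point): Centre of the top of the balance pan (82 mm across), 75 mm above the bench.
- weight: Bystander, leave where it stands. Its origin is the centre of its underside. Steel knob weight, 200 g, 32 mm across, 53 mm high, left of the control panel.
- weighing_bottle: Bystander, leave where it stands. Its origin is the centre of its underside. Small stoppered glass weighing bottle, 32 mm across, 54 mm high, right of the control panel, not far from the right-hand sensor.
- spatula: Bystander, leave where it lies: thin steel laboratory spatula, 178 mm long (along its own x), 6 mm high, on the bench before the balance. Origin at mid length on the bench.
- flask: Bystander, leave where it stands. Its origin is the centre of its underside. Conical glass flask with a rubber bung, 70 mm across, 115 mm high, to the right of the shield.
- reagent_jar: Bystander, leave where it stands. Its origin is the centre of its underside. Amber glass jar with a white cap, 60 mm across, 85 mm high, to the left of the shield.
- wash_bottle: Bystander, leave where it stands. Its origin is the centre of its underside. White plastic wash bottle with a bent spout, 64 mm across, 198 mm high, far out to one side.
- big_beaker: Bystander, leave where it stands. Its origin is the centre of its underside. Glass beaker, 70 mm across, 95 mm high, far out to one side.

How it is judged:
On the way, in this order (a step that is already met when the one before it is completed fails the run):
1. the top door is fully shut (value of joint top_door below 0.004 m), for 0.2 s.
2. the fingertips are held just above the right-hand sensor window for 1.5 s, with the door shut and the balance untouched (horizontal distance between the grasp point and sensor_right below 0.024 m and z of the grasp point in the frame of sensor_right between 0.022 and 0.07 m and value of joint top_door below 0.004 m and not (contact force between any of the arm, the fingers and balance above 0.3 N)), for 1.5 s.
At the end, for the whole second after the job is handed in: All three doors are shut to within 4 mm, the beaker stands upright at rest on the pan (within 30 mm of its centre), and the tool point is over 120 mm from the right-hand sensor, after 1.5 s within 24 mm sideways of it and 22 to 70 mm above it (value of joint each of top_door, side_door_left, side_door_right below 0.004 m and distance between the grasp point and sensor_right above 0.12 m and horizontal distance between weighing_beaker and pan below 0.03 m and angle between weighing_beaker's own z axis and vertical below 0.1 rad and linear speed of weighing_beaker below 0.02 m/s); the robot touches nothing.
It fails at once if the control panel is touched (contact force between any of the arm, the fingers and panel above 0.3 N).
It fails at once if the balance or its door is pressed or pinched with more than 25 N (contact force between any of the arm, the fingers and balance above 25 N).
It fails at once if the tool point comes within 30 mm sideways of the left-hand sensor window's centre less than 100 mm above it (horizontal distance between the grasp point and sensor_left below 0.03 m and z of the grasp point in the frame of sensor_left below 0.1 m).
It fails at once if the beaker on the pan is moved by over 8 mm, a side door by over 10 mm, or any bystander is moved or lifted by over 15 mm (distance of weighing_beaker from where it was at the start of the episode above 0.008 m or value of joint any of side_door_left, side_door_right above 0.01 m or distance of any of weight, weighing_bottle, spatula, flask, reagent_jar, wash_bottle, big_beaker from where it was at the start of the episode above 0.015 m).
It also fails if it takes over 50 s, if anything falls off the work surface, if the arm or the gripper's body presses on something with over 40 N, if the wrist force passes 120 N, or if a joint passes its speed limit or range.

## Working session

There is one attempt and no reset: what is moved stays moved. The work goes in short steps, Python scripts to look and compute and a tool call to move; the robot and the scene stay as the last step left them, time stands still between calls to the robot, and variables do not carry over. Pictures are saved under pics/ and viewed, at most 10 in all, crops included, and the job is handed in when it is done.

Besides the shell and the picture viewer there is one more tool, called after "Request:" by a JSON object that holds its "name" and its "arguments". step_arm: Moves the arm, as the interface text tells. Its arguments: {"type":"object","properties":{"commands":{"type":"array"},"force":{"type":"number"}},"required":["commands"]}

```bash
ls; mkdir -p pics
python3 - <<'E'
from plant import *
import cv2,numpy as np
print(get_state())
for n in ("scene","side"):
    r=read_camera(n); cv2.imwrite(f"pics/{n}0.png",r["color"][:,:,::-1]); np.savez(f"{n}0.npz",**r)
    print({k:(v if k not in("color","z_map") else v.shape) for k,v in r.items()})
E
```

```text
pics
{'time': 0.0, 'qpos': array([-1.43205354e+00,  2.87187861e-01,  1.57819839e+00,  1.50924667e-05,
        1.27857363e+00, -1.49995388e-01]), 'dq': array([-5.69423356e-05,  4.97878722e-04, -1.83760752e-03, -4.42501362e-04,
       -9.85903245e-04,  6.67621775e-04]), 'joint_efforts': array([ 9.49463356e-04, -4.05978155e+01, -2.92627788e+01, -1.51033345e-05,
        5.81506189e-03, -4.96192612e-06]), 'eef_pos': array([ 0.19214992, -0.64643079,  0.24862074]), 'tcp_rot': array([ 9.89596492e-01,  1.43865850e-01,  1.38829330e-05, -1.18355042e-03]), 'contact_force': array([ 0.23575321, -0.06676051, -0.03097794]), 'wrist_torque': array([-0.00926171, -0.0118274 , -0.02325271]), 'finger_force': 0.0, 'opening': 1.0003202627202088}
{'color': (480, 640, 3), 'z_map': (480, 640), 'fx': 570.0284002960072, 'fy': 570.0284002960072, 'cx': 320.1733978245747, 'cy': 248.91897492482371, 'eye': array([ 0.35795309, -0.4407653 ,  1.7398685 ]), 'attitude': array([ 0.14709752, -0.03298984, -0.2350927 ,  0.96021113])}
{'color': (480, 640, 3), 'z_map': (480, 640), 'fx': 474.0946452484755, 'fy': 474.0946452484755, 'cx': 320.7564535339154, 'cy': 236.20521668983142, 'eye': array([0.76727442, 0.32358016, 1.33751528]), 'attitude': array([0.03818463, 0.14322588, 0.94897415, 0.27834572])}
```

View pics/scene0.png

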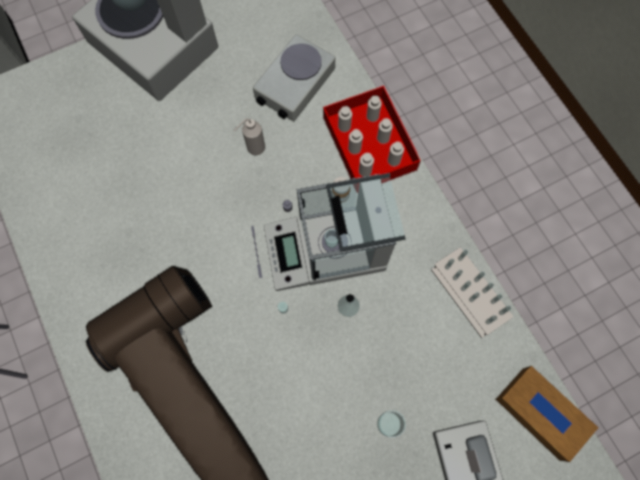

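View pics/side0.png

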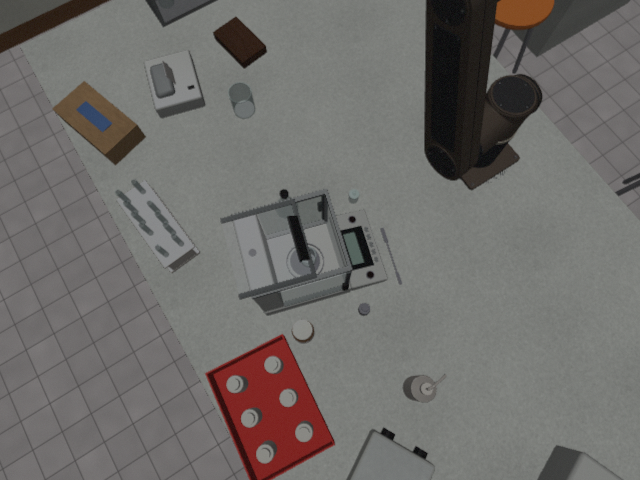

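The scene view shows the panel at left, with sensor windows near (278,228) and (288,279). The weighing bottle at (282,308) marks the latter as the right one, and the catch is near (339,214). The side view shows the sensors at (352,219) right and (370,274) left, with the catch near (298,240). I'll triangulate on the known heights next.

```bash
cat > h.py <<'E'
import numpy as np
from scipy.spatial.transform import Rotation as R
def ray(c,u,v):
    d=R.from_quat(c["attitude"]).apply([(u-c["cx"])/c["fx"],-(v-c["cy"])/c["fy"],-1.]); return np.array(c["eye"]),d
def onz(c,u,v,z):
    e,d=ray(c,u,v); return e+d*(z-e[2])/d[2]
def cloud(c):
    v,u=np.mgrid[:480,:640]; Z=c["z_map"]
    p=np.stack([(u-c["cx"])/c["fx"]*Z,-(v-c["cy"])/c["fy"]*Z,-Z],-1)
    return R.from_quat(c["attitude"]).apply(p.reshape(-1,3)).reshape(480,640,3)+c["eye"]
E
python3 - <<'E'
from h import *
import cv2
S=np.load("scene0.npz");D=np.load("side0.npz")
for n,c,r,l,k in(("scene",S,(288,279),(278,228),(339,214)),("side",D,(352,219),(370,274),(298,240))):
    # refine dark blobs
    g=c["color"].mean(-1)
    def ref(u,v,w=5):
        p=g[v-w:v+w+1,u-w:u+w+1]; m=np.clip(np.median(p)*.7-p,0,None); yy,xx=np.mgrid[-w:w+1,-w:w+1]
        return u+(m*xx).sum()/m.sum(), v+(m*yy).sum()/m.sum()
    pr,pl=ref(*r),ref(*l)
    a,b=onz(c,*pr,.056),onz(c,*pl,.056)
    y=(b-a)/np.linalg.norm(b-a); yaw=np.arctan2(-y[0],y[1])
    print(n,pr,pl,a,b,np.linalg.norm(b-a),"yaw",yaw,np.degrees(yaw))
    ex=np.array([np.cos(yaw),np.sin(yaw),0]);ey=np.array([-np.sin(yaw),np.cos(yaw),0])
    o=(a+b)/2+.134*ex; o[2]=0
    P=cloud(c); L=np.stack([(P-o)@ex,(P-o)@ey,P[...,2]],-1)
    m=(g<50)&(abs(L[...,0])<.16)&(abs(L[...,1])<.07)&(L[...,2]>.27)
    q=L[m]; print("origin",o,"dark cloud n",m.sum(), [np.percentile(q[:,i],[2,50,98]).round(4) for i in range(3)] if m.sum() else "")
    lm,nn=cv2.connectedComponents((g<50).astype(np.uint8))[::-1] if 0 else (None,None)
    v,u=np.nonzero((g<50)); s=(abs(u-k[0])<20)&(abs(v-k[1])<28)
    w=np.array([onz(c,uu,vv,.300) for uu,vv in zip(u[s],v[s])])-o
    print("plane z=.3 catch local x",np.percentile(w@ex,[2,10,50,90,98]).round(4),"y",np.percentile(w@ey,[2,50,98]).round(4))
E
python3 - <<'E'
import cv2,numpy as np
a=cv2.imread("pics/scene0.png")[165:325,235:425];b=cv2.imread("pics/side0.png")[175:335,215:405]
cv2.imwrite("pics/crop0.png",np.hstack([cv2.resize(i,None,fx=2.1,fy=3*.7,interpolation=2) for i in(a,b)]))
E
```

```text
scene (np.float64(287.5189429816253), np.float64(278.46021973858683)) (np.float64(278.19718273455675), np.float64(227.45435513052468)) [ 0.46005279 -0.0074174   0.056     ] [0.50763149 0.15356729 0.056     ] 0.16786840740767753 yaw -0.2873673722918229 -16.464937602086128
origin [0.61234725 0.03509552 0.        ] dark cloud n 339 [array([0.0224, 0.0335, 0.0444]), array([-0.052 ,  0.0014,  0.0532]), array([0.2871, 0.2974, 0.3083])]
plane z=.3 catch local x [0.0218 0.0236 0.0333 0.043  0.045 ] y [-0.0527  0.0002  0.0521]
side (np.float64(351.81776404083126), np.float64(218.94826955142543)) (np.float64(369.8631378344742), np.float64(274.2745799626633)) [ 0.4607904  -0.00770544  0.056     ] [0.50859004 0.15342919 0.056     ] 0.16807490066051803 yaw -0.2883751787306019 -16.522680657594275
origin [0.61315699 0.03475296 0.        ] dark cloud n 459 [array([0.0236, 0.0351, 0.0461]), array([-0.0517,  0.0023,  0.0541]), array([0.2899, 0.2991, 0.308 ])]
plane z=.3 catch local x [0.0239 0.0258 0.0351 0.0442 0.046 ] y [-0.0513  0.0029  0.0544]
```

View pics/crop0.png

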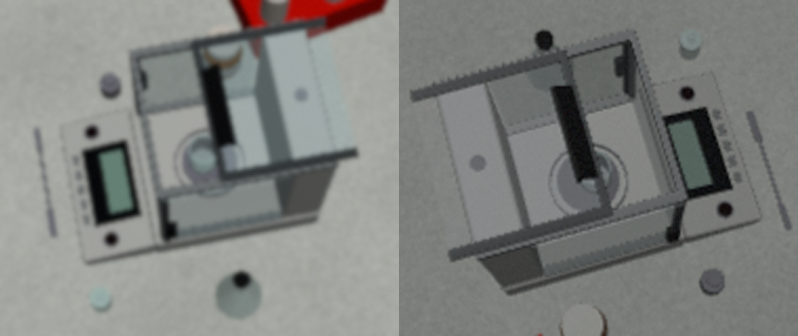

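Both cameras agree: balance origin ≈ (0.613, 0.035), yaw −16.5°, and catch rear face at local x ≈ 0.045 with the door about 75 mm open. I'll raise the hand, align tool x with the balance's x, and shut the fingers.

Request:
{"name": "step_arm", "arguments": {"commands": [{"gripper":1,"z":-17,"spin":8.25},{"gripper":1,"z":-17,"spin":8.25},{"gripper":1,"z":-17,"spin":8.25},{"gripper":1,"z":-17,"spin":8.25},{"gripper":1,"z":-17},{"gripper":1,"z":-17},{"gripper":1,"z":-17},{"gripper":1,"z":-17},{"gripper":1,"z":-17},{"gripper":1,"z":-17}], "force": 20}}

```text
invalid input
```

Request:
{"name": "step_arm", "arguments": {"commands": [{"gripper":1,"x":14,"y":-38},{"gripper":1,"x":14,"y":-38},{"gripper":1,"x":14,"y":-38},{"gripper":1,"x":14,"y":-38},{"gripper":1,"x":14,"y":-38},{"gripper":1,"x":14,"y":-38},{"gripper":1,"x":14,"y":-38},{"gripper":1,"x":14,"y":-38},{"gripper":1,"x":14,"y":-38},{"gripper":1,"x":14,"y":-38}]}}

```text
invalid input
```

Request:
{"name": "step_arm", "arguments": {"commands": [{"gripper":1,"x":0,"y":0,"z":-17,"spin":8.25},{"gripper":1,"x":0,"y":0,"z":-17,"spin":8.25},{"gripper":1,"x":0,"y":0,"z":-17,"spin":8.25},{"gripper":1,"x":0,"y":0,"z":-17,"spin":8.25},{"gripper":1,"x":0,"y":0,"z":-17,"spin":0},{"gripper":1,"x":0,"y":0,"z":-17,"spin":0},{"gripper":1,"x":0,"y":0,"z":-17,"spin":0},{"gripper":1,"x":0,"y":0,"z":-17,"spin":0},{"gripper":1,"x":0,"y":0,"z":-17,"spin":0},{"gripper":1,"x":0,"y":0,"z":-17,"spin":0}], "force": 20}}

```text
time: 1.1
eef_pos: [0.1923, -0.647, 0.4214]
tcp_rot: [0.99, -0.143, 0.0, 0.0]
contact_force: [-0.6, -0.5, -0.7]
opening: 0.0
finger_force: 0.0
```

Every key has to be in each row. The tool is aligned at yaw −16.5°. Now I'll cross above the shield.

Request:
{"name": "step_arm", "arguments": {"commands": [{"gripper":1,"x":14,"y":-38,"z":0,"spin":0},{"gripper":1,"x":14,"y":-38,"z":0,"spin":0},{"gripper":1,"x":14,"y":-38,"z":0,"spin":0},{"gripper":1,"x":14,"y":-38,"z":0,"spin":0},{"gripper":1,"x":14,"y":-38,"z":0,"spin":0},{"gripper":1,"x":14,"y":-38,"z":0,"spin":0},{"gripper":1,"x":14,"y":-38,"z":0,"spin":0},{"gripper":1,"x":14,"y":-38,"z":0,"spin":0},{"gripper":1,"x":14,"y":-38,"z":0,"spin":0},{"gripper":1,"x":14,"y":-38,"z":0,"spin":0}]}}

```text
time: 2.1
eef_pos: [0.4349, -0.3208, 0.421]
tcp_rot: [0.99, -0.143, 0.0, 0.0]
contact_force: [1.6, -0.1, -0.7]
opening: -0.003
finger_force: 0.0
```

Request:
{"name": "step_arm", "arguments": {"commands": [{"gripper":1,"x":14,"y":-38,"z":0,"spin":0},{"gripper":1,"x":14,"y":-38,"z":0,"spin":0},{"gripper":1,"x":14,"y":-38,"z":0,"spin":0},{"gripper":1,"x":14,"y":-38,"z":0,"spin":0},{"gripper":1,"x":14,"y":-38,"z":0,"spin":0},{"gripper":1,"x":14,"y":-38,"z":0,"spin":0},{"gripper":1,"x":14,"y":-38,"z":0,"spin":0},{"gripper":1,"x":14,"y":-38,"z":0,"spin":0},{"gripper":1,"x":14,"y":-38,"z":0,"spin":0},{"gripper":1,"x":14,"y":-38,"z":0,"spin":0}]}}

```text
time: 3.1
eef_pos: [0.6769, 0.0041, 0.4208]
tcp_rot: [0.99, -0.143, 0.0, 0.0]
contact_force: [0.6, -0.1, 0.0]
opening: 0.001
finger_force: 0.0
```

```bash
cat >> h.py <<'E'
O=np.array([.6128,.0349,0]);YAW=-.2879
B=np.array([[np.cos(YAW),np.sin(YAW),0],[-np.sin(YAW),np.cos(YAW),0],[0,0,1]])
def loc(p): return (np.asarray(p)-O)@B.T
E
python3 - <<'E'
from plant import *
from h import *
import cv2
s=get_state(); w=read_camera("wrist"); d=read_camera("side")
print(s["eef_pos"],loc(s["eef_pos"]).round(4),s["tcp_rot"],s["qpos"],s["contact_force"])
print(w["mount"])
cv2.imwrite("pics/w1.png",np.hstack([cv2.resize(w["color"],(440,330)),cv2.resize(d["color"][150:350,200:420],(360,330))])[:,:,::-1])
E
```

```text
[0.67692528 0.00406111 0.42083769] [ 0.0702 -0.0114  0.4208] [ 9.89742899e-01 -1.42859917e-01  1.89174599e-04  5.06433101e-05] [-1.43577031e-01  2.20315107e-01  1.35144964e+00 -1.01200953e-04
  1.56944953e+00  1.71392016e+00] [ 0.59824511 -0.08787902  0.03708661]
[[-1.01877554e-04  9.62996807e-01  2.69512780e-01  6.86614610e-02]
 [ 9.99999752e-01  2.85796975e-04 -6.43175607e-04 -5.84007943e-04]
 [-6.96401993e-04  2.69512648e-01 -9.62996598e-01 -1.23586992e-01]
 [ 0.00000000e+00  0.00000000e+00  0.00000000e+00  1.00000000e+00]]
```

View pics/w1.png

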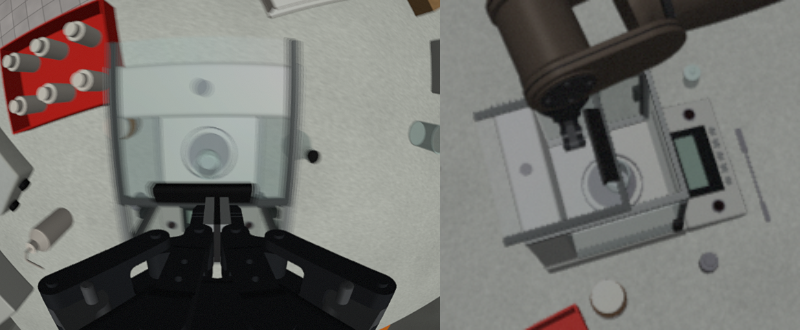

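The wrist view shows the fingertips hovering just behind the catch bar, which is at about (205,192). The side view also puts them behind it. The wrist camera sticks out 69 mm along tool +x, so I'll need a half turn before lowering over the sensor. Now I'll lower behind the catch.

Request:
{"name": "step_arm", "arguments": {"commands": [{"gripper":1,"x":6,"y":-11,"z":0,"spin":0},{"gripper":1,"x":0,"y":0,"z":17,"spin":0},{"gripper":1,"x":0,"y":0,"z":17,"spin":0},{"gripper":1,"x":0,"y":0,"z":17,"spin":0},{"gripper":1,"x":0,"y":0,"z":17,"spin":0},{"gripper":1,"x":0,"y":0,"z":14,"spin":0},{"gripper":1,"x":0,"y":0,"z":10,"spin":0},{"gripper":1,"x":0,"y":0,"z":7,"spin":0},{"gripper":1,"x":0,"y":0,"z":4,"spin":0},{"gripper":1,"x":0,"y":0,"z":2,"spin":0}]}}

```text
time: 4.2
eef_pos: [0.6851, 0.0114, 0.3151]
tcp_rot: [0.99, -0.143, 0.0, -0.0]
contact_force: [-0.2, -0.3, -0.6]
opening: -0.003
finger_force: 0.0
```

Request:
{"name": "step_arm", "arguments": {"commands": [{"gripper":1,"x":0,"y":0,"z":1,"spin":0},{"gripper":1,"x":-3,"y":0,"z":0,"spin":0},{"gripper":1,"x":-3,"y":0,"z":0,"spin":0},{"gripper":1,"x":-3,"y":0,"z":0,"spin":0},{"gripper":1,"x":-3,"y":0,"z":0,"spin":0},{"gripper":1,"x":-3,"y":0,"z":0,"spin":0},{"gripper":1,"x":-3,"y":0,"z":0,"spin":0},{"gripper":1,"x":-3,"y":0,"z":0,"spin":0},{"gripper":1,"x":-3,"y":0,"z":0,"spin":0},{"gripper":1,"x":-3,"y":0,"z":0,"spin":0}]}}

```text
time: 5.2
eef_pos: [0.659, 0.0191, 0.3142]
tcp_rot: [0.99, -0.143, 0.0, -0.0]
contact_force: [2.1, 0.1, 0.0]
opening: 0.003
finger_force: 0.8
```

Contact at about 2 N. I'll keep pushing gently.

Request:
{"name": "step_arm", "arguments": {"commands": [{"gripper":1,"x":-5,"y":0,"z":0,"spin":0},{"gripper":1,"x":-5,"y":0,"z":0,"spin":0},{"gripper":1,"x":-5,"y":0,"z":0,"spin":0},{"gripper":1,"x":-5,"y":0,"z":0,"spin":0},{"gripper":1,"x":-5,"y":0,"z":0,"spin":0},{"gripper":1,"x":-5,"y":0,"z":0,"spin":0},{"gripper":1,"x":-5,"y":0,"z":0,"spin":0},{"gripper":1,"x":-5,"y":0,"z":0,"spin":0},{"gripper":1,"x":-5,"y":0,"z":0,"spin":0},{"gripper":1,"x":-5,"y":0,"z":0,"spin":0}]}}

```text
time: 6.2
eef_pos: [0.6107, 0.0333, 0.3141]
tcp_rot: [0.99, -0.143, 0.0, -0.0]
contact_force: [1.7, -0.3, 1.8]
opening: -0.002
finger_force: 0.8
```

Run:
```python
from plant import *
from h import *
import cv2
s=get_state(); d=read_camera("side")
print(loc(s["eef_pos"]).round(4),s["contact_force"])
cv2.imwrite("pics/s2.png",cv2.resize(d["color"][170:330,200:420],(770,560))[:,:,::-1])
```

```text
[-0.0016 -0.0021  0.3141] [ 1.69452227 -0.27618178  1.77009205]
```

View pics/s2.png

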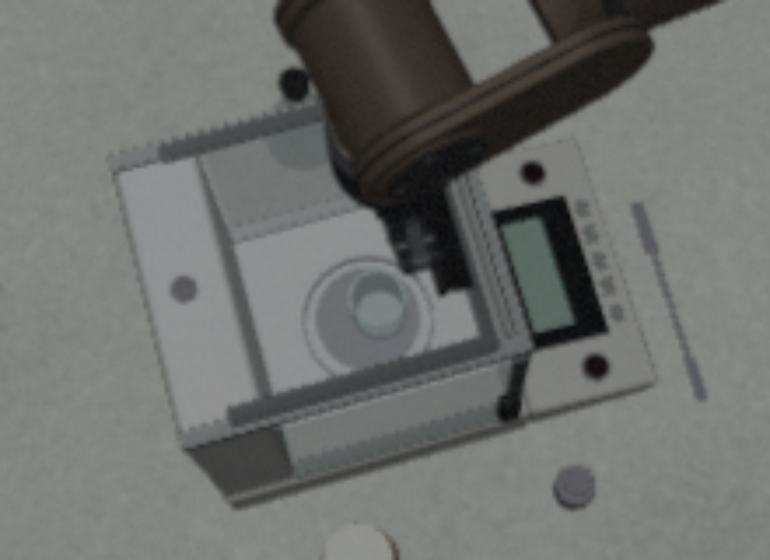

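The catch, at about (460,270), is being carried along and the door's front edge is a couple of centimetres short of the front frame at about (480,300). I'll go on slowly to the stop.

Request:
{"name": "step_arm", "arguments": {"commands": [{"gripper":1,"x":-2,"y":0,"z":0,"spin":0},{"gripper":1,"x":-2,"y":0,"z":0,"spin":0},{"gripper":1,"x":-2,"y":0,"z":0,"spin":0},{"gripper":1,"x":-2,"y":0,"z":0,"spin":0},{"gripper":1,"x":-2,"y":0,"z":0,"spin":0},{"gripper":1,"x":-2,"y":0,"z":0,"spin":0},{"gripper":1,"x":-2,"y":0,"z":0,"spin":0},{"gripper":1,"x":-2,"y":0,"z":0,"spin":0},{"gripper":1,"x":-2,"y":0,"z":0,"spin":0},{"gripper":1,"x":-1,"y":0,"z":0,"spin":0}]}}

```text
time: 7.25
eef_pos: [0.5927, 0.0386, 0.314]
tcp_rot: [0.99, -0.143, -0.0, 0.0]
contact_force: [1.7, 0.3, 0.6]
opening: 0.001
finger_force: 0.8
```

Request:
{"name": "step_arm", "arguments": {"commands": [{"gripper":1,"x":-1,"y":0,"z":0,"spin":0},{"gripper":1,"x":-1,"y":0,"z":0,"spin":0},{"gripper":1,"x":-1,"y":0,"z":0,"spin":0},{"gripper":1,"x":0,"y":0,"z":0,"spin":0},{"gripper":1,"x":0,"y":0,"z":0,"spin":0},{"gripper":1,"x":0,"y":0,"z":0,"spin":0},{"gripper":1,"x":0,"y":0,"z":0,"spin":0},{"gripper":1,"x":0,"y":0,"z":0,"spin":0},{"gripper":1,"x":0,"y":0,"z":0,"spin":0},{"gripper":1,"x":0,"y":0,"z":0,"spin":0}]}}

```text
time: 8.25
eef_pos: [0.5898, 0.0395, 0.3138]
tcp_rot: [0.99, -0.143, -0.0, 0.0]
contact_force: [0.5, 0.1, 0.8]
opening: 0.004
finger_force: 0.1
```

Request:
{"name": "step_arm", "arguments": {"commands": [{"gripper":1,"x":-1,"y":0,"z":0,"spin":0},{"gripper":1,"x":-1,"y":0,"z":0,"spin":0},{"gripper":1,"x":-1,"y":0,"z":0,"spin":0},{"gripper":1,"x":-1,"y":0,"z":0,"spin":0},{"gripper":1,"x":0,"y":0,"z":0,"spin":0},{"gripper":1,"x":0,"y":0,"z":0,"spin":0},{"gripper":1,"x":0,"y":0,"z":0,"spin":0},{"gripper":1,"x":0,"y":0,"z":0,"spin":0},{"gripper":1,"x":0,"y":0,"z":0,"spin":0},{"gripper":1,"x":0,"y":0,"z":0,"spin":0}]}}

```text
time: 9.25
eef_pos: [0.5892, 0.0396, 0.314]
tcp_rot: [0.99, -0.143, 0.005, 0.0]
contact_force: [11.0, -1.7, -3.8]
opening: -0.003
finger_force: 5.8
```

It's against the stop: 11 N and no further travel. I'll back off, lift, and check the door.

Request:
{"name": "step_arm", "arguments": {"commands": [{"gripper":1,"x":2,"y":0,"z":0,"spin":0},{"gripper":1,"x":3,"y":0,"z":0,"spin":0},{"gripper":1,"x":5,"y":0,"z":0,"spin":0},{"gripper":1,"x":5,"y":0,"z":0,"spin":0},{"gripper":1,"x":0,"y":0,"z":-10,"spin":0},{"gripper":1,"x":0,"y":0,"z":-20,"spin":0},{"gripper":1,"x":0,"y":0,"z":-20,"spin":0},{"gripper":1,"x":0,"y":0,"z":-20,"spin":0},{"gripper":1,"x":0,"y":0,"z":-20,"spin":0},{"gripper":1,"x":0,"y":0,"z":-20,"spin":0}]}}

```text
time: 10.25
eef_pos: [0.6003, 0.0364, 0.4259]
tcp_rot: [0.99, -0.143, 0.0, -0.0]
contact_force: [-0.5, 0.0, -0.8]
opening: 0.002
finger_force: 0.0
```

Request:
{"name": "step_arm", "arguments": {"commands": [{"gripper":1,"x":-19,"y":13,"z":0,"spin":0},{"gripper":1,"x":-19,"y":13,"z":0,"spin":0},{"gripper":1,"x":-19,"y":13,"z":0,"spin":0},{"gripper":1,"x":-19,"y":13,"z":0,"spin":0},{"gripper":1,"x":-19,"y":12,"z":0,"spin":0},{"gripper":1,"x":-19,"y":12,"z":0,"spin":0},{"gripper":1,"x":-18,"y":6,"z":0,"spin":0},{"gripper":1,"x":0,"y":0,"z":0,"spin":-8.5},{"gripper":1,"x":0,"y":0,"z":0,"spin":-8.5},{"gripper":1,"x":0,"y":0,"z":0,"spin":-8.5}]}}

```text
time: 11.25
eef_pos: [0.4503, -0.0048, 0.4253]
tcp_rot: [0.997, 0.082, 0.001, 0.0]
contact_force: [0.5, 0.6, 0.7]
opening: -0.004
finger_force: 0.0
```

Request:
{"name": "step_arm", "arguments": {"commands": [{"gripper":1,"x":0,"y":0,"z":0,"spin":-8.5},{"gripper":1,"x":0,"y":0,"z":0,"spin":-8.5},{"gripper":1,"x":0,"y":0,"z":0,"spin":-8.5},{"gripper":1,"x":0,"y":0,"z":0,"spin":-8.5},{"gripper":1,"x":0,"y":0,"z":0,"spin":-8.5},{"gripper":1,"x":0,"y":0,"z":0,"spin":-8.5},{"gripper":1,"x":0,"y":0,"z":0,"spin":-8.5},{"gripper":1,"x":0,"y":0,"z":0,"spin":-8.5},{"gripper":1,"x":0,"y":0,"z":0,"spin":-8.5},{"gripper":1,"x":0,"y":0,"z":0,"spin":-8.5}]}}

```text
time: 12.25
eef_pos: [0.4505, -0.0048, 0.4251]
tcp_rot: [0.679, 0.734, 0.0, 0.0]
contact_force: [-0.5, -0.4, 0.9]
opening: 0.001
finger_force: 0.0
```

Request:
{"name": "step_arm", "arguments": {"commands": [{"gripper":1,"x":0,"y":0,"z":0,"spin":-8.5},{"gripper":1,"x":0,"y":0,"z":0,"spin":-8.5},{"gripper":1,"x":0,"y":0,"z":0,"spin":-8.5},{"gripper":1,"x":0,"y":0,"z":0,"spin":-8.5},{"gripper":1,"x":0,"y":0,"z":0,"spin":-8.5},{"gripper":1,"x":0,"y":0,"z":0,"spin":-8.5},{"gripper":1,"x":0,"y":0,"z":0,"spin":-8.5},{"gripper":1,"x":0,"y":0,"z":0,"spin":-8.5},{"gripper":1,"x":0,"y":0,"z":0,"spin":0},{"gripper":1,"x":0,"y":0,"z":0,"spin":0}]}}

```text
time: 13.25
eef_pos: [0.4506, -0.0049, 0.4247]
tcp_rot: [0.158, 0.988, -0.0, 0.0]
contact_force: [-0.5, 1.2, 0.7]
opening: -0.002
finger_force: 0.0
```

Run:
```python
from plant import *
from h import *
import cv2
s=get_state(); d=read_camera("side"); w=read_camera("wrist")
p=s["eef_pos"]; T=R.from_quat(s["tcp_rot"]).as_matrix()
print(p,loc(p).round(4),s["qpos"],s["contact_force"])
t=O+np.array([-.139,-.084,0])@B; t[2]=.056+.048
print("to go in tool mm",(T.T@(t-p)*1000).round(1), "tool x in balance",(B@T[:,0]).round(3))
g=d["color"].mean(-1)
v,u=np.nonzero(g<50); q=np.array([onz(d,a,b,.300) for a,b in zip(u,v)]); q=loc(q)
m=(abs(q[:,1])<.05)&(abs(q[:,0])<.12); print("catch x",m.sum(),np.percentile(q[m,0],[2,50,98]))
cv2.imwrite("pics/s3.png",np.hstack([cv2.resize(w["color"],(400,300)),cv2.resize(d["color"][170:330,200:420],(400,300))])[:,:,::-1])
```

```text
[ 0.45061577 -0.00486534  0.42470802] [-0.1442 -0.0842  0.4247] [-2.36643623e-01 -3.06812348e-01  1.85439261e+00  5.68952600e-05
  1.59327766e+00 -1.49101751e+00] [-0.49203102  1.17679501  0.66740985]
to go in tool mm [-5.000e+00  3.000e-01  3.207e+02] tool x in balance [-1.     0.029 -0.001]
catch x 621 [-0.10790232 -0.05265533 -0.03611944]
```

View pics/s3.png

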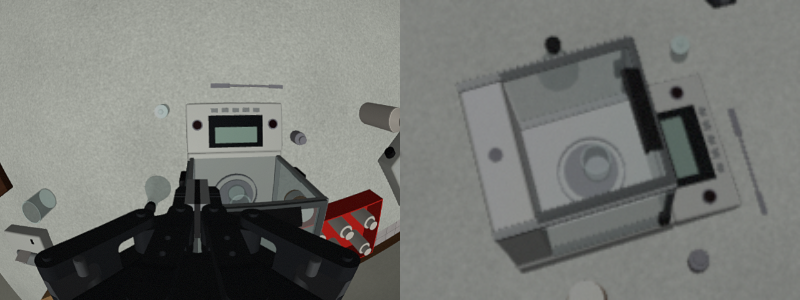

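The door is shut: in the side view the catch, at about (640,110), sits against the front frame, and its rear face is at local −0.036. The half turn put the camera on the robot's side. In the wrist view the right sensor is at about (197,125), beside the bottle. Before descending, a quick depth check of the arm's clearance to the front pane.

Run:
```python
from plant import *
from h import *
p=loc(get_state()["eef_pos"])
for n in("scene","side"):
    c=read_camera(n); q=loc(cloud(c).reshape(-1,3)); q=q[c["z_map"].ravel()>0]
    q=q[(q[:,2]>.35)&(np.hypot(*(q[:,:2]-p[:2]).T)<.3)]-p
    for lo in np.arange(-.05,.4,.05):
        m=(q[:,2]>lo)&(q[:,2]<=lo+.05)
        if m.sum()>15: print(n,round(lo,2),m.sum(),"x",np.percentile(q[m,0],[1,99]).round(3),"y",np.percentile(q[m,1],[1,99]).round(3))
```

```text
scene 0.0 22 x [-0.014  0.014] y [-0.037 -0.008]
scene 0.05 146 x [-0.013  0.014] y [-0.06  -0.016]
scene 0.1 91 x [-0.019  0.025] y [-0.037 -0.025]
scene 0.15 94 x [-0.114  0.015] y [-0.06   0.041]
scene 0.2 1871 x [-0.287  0.038] y [-0.066  0.045]
scene 0.25 7561 x [-0.295  0.029] y [-0.063  0.052]
side -0.05 18 x [0.007 0.012] y [-0.002  0.014]
side 0.0 94 x [-0.003  0.015] y [-0.008  0.041]
side 0.05 284 x [-0.01  0.02] y [0.009 0.063]
side 0.1 424 x [-0.025  0.038] y [-0.005  0.039]
side 0.15 486 x [-0.126  0.037] y [-0.044  0.057]
side 0.2 3855 x [-0.292  0.04 ] y [-0.045  0.06 ]
side 0.25 10904 x [-0.296  0.03 ] y [-0.055  0.058]
```

The arm reaches only 40 mm rearward of the tool point and the pane is 80 mm away, so it's clear. Descending.

Request:
{"name": "step_arm", "arguments": {"commands": [{"gripper":1,"x":-1,"y":0,"z":30,"spin":0},{"gripper":1,"x":-1,"y":0,"z":35,"spin":0},{"gripper":1,"x":-1,"y":0,"z":35,"spin":0},{"gripper":1,"x":0,"y":0,"z":35,"spin":0},{"gripper":1,"x":0,"y":0,"z":35,"spin":0},{"gripper":1,"x":0,"y":0,"z":35,"spin":0},{"gripper":1,"x":0,"y":0,"z":35,"spin":0},{"gripper":1,"x":0,"y":0,"z":30,"spin":0},{"gripper":1,"x":0,"y":0,"z":25,"spin":0},{"gripper":1,"x":0,"y":0,"z":15,"spin":0}]}}

```text
time: 14.45
eef_pos: [0.4522, -0.0056, 0.1117]
tcp_rot: [0.157, 0.988, 0.0, -0.002]
contact_force: [-0.0, 0.3, 0.1]
opening: 0.001
finger_force: 0.0
```

Run:
```python
from plant import *
from h import *
s=get_state(); p=loc(s["eef_pos"]); print(p, "rel sensor",p-[-.134,-.084,.056],s["contact_force"])
```

```text
[-0.14247509 -0.08438594  0.11166725] rel sensor [-0.00847509 -0.00038594  0.05566725] [-0.02662749  0.33386199  0.12215501]
```

Request:
{"name": "step_arm", "arguments": {"commands": [{"gripper":1,"x":-2,"y":0,"z":4,"spin":0},{"gripper":1,"x":-2,"y":0,"z":4,"spin":0},{"gripper":1,"x":0,"y":0,"z":0,"spin":0},{"gripper":1,"x":0,"y":0,"z":0,"spin":0},{"gripper":1,"x":0,"y":0,"z":0,"spin":0},{"gripper":1,"x":0,"y":0,"z":0,"spin":0},{"gripper":1,"x":0,"y":0,"z":0,"spin":0},{"gripper":1,"x":0,"y":0,"z":0,"spin":0},{"gripper":1,"x":0,"y":0,"z":0,"spin":0},{"gripper":1,"x":0,"y":0,"z":0,"spin":0}]}}

```text
time: 15.45
eef_pos: [0.4573, -0.0071, 0.106]
tcp_rot: [0.156, 0.988, -0.0, -0.0]
contact_force: [1.0, -0.4, -0.2]
opening: 0.001
finger_force: 0.0
```

Request:
{"name": "step_arm", "arguments": {"commands": [{"gripper":1,"x":0,"y":0,"z":0,"spin":0},{"gripper":1,"x":0,"y":0,"z":0,"spin":0},{"gripper":1,"x":0,"y":0,"z":0,"spin":0},{"gripper":1,"x":0,"y":0,"z":0,"spin":0},{"gripper":1,"x":0,"y":0,"z":0,"spin":0},{"gripper":1,"x":0,"y":0,"z":0,"spin":0},{"gripper":1,"x":0,"y":0,"z":0,"spin":0},{"gripper":1,"x":0,"y":0,"z":0,"spin":0},{"gripper":1,"x":0,"y":0,"z":0,"spin":0},{"gripper":1,"x":0,"y":0,"z":0,"spin":0}]}}

```text
time: 16.45
eef_pos: [0.4574, -0.0071, 0.106]
tcp_rot: [0.156, 0.988, -0.0, 0.0]
contact_force: [-0.1, -0.1, -0.4]
opening: 0.002
finger_force: 0.0
```

Request:
{"name": "step_arm", "arguments": {"commands": [{"gripper":1,"x":0,"y":0,"z":0,"spin":0},{"gripper":1,"x":0,"y":0,"z":0,"spin":0},{"gripper":1,"x":0,"y":0,"z":-20,"spin":0},{"gripper":1,"x":0,"y":0,"z":-35,"spin":0},{"gripper":1,"x":0,"y":0,"z":-35,"spin":0},{"gripper":1,"x":0,"y":0,"z":-35,"spin":0},{"gripper":1,"x":0,"y":0,"z":-35,"spin":0},{"gripper":1,"x":0,"y":0,"z":-35,"spin":0},{"gripper":1,"x":0,"y":0,"z":-35,"spin":0},{"gripper":1,"x":0,"y":0,"z":-35,"spin":0}]}}

```text
time: 17.45
eef_pos: [0.4571, -0.007, 0.3725]
tcp_rot: [0.156, 0.988, -0.0, 0.0]
contact_force: [1.2, 0.3, -0.9]
opening: 0.002
finger_force: 0.0
```

Request:
{"name": "step_arm", "arguments": {"commands": [{"gripper":1,"x":0,"y":-25,"z":0,"spin":0},{"gripper":1,"x":0,"y":-25,"z":0,"spin":0},{"gripper":1,"x":0,"y":-25,"z":0,"spin":0},{"gripper":1,"x":0,"y":-25,"z":0,"spin":0},{"gripper":1,"x":0,"y":-25,"z":0,"spin":0},{"gripper":1,"x":0,"y":-25,"z":0,"spin":0},{"gripper":1,"x":0,"y":0,"z":0,"spin":0},{"gripper":1,"x":0,"y":0,"z":0,"spin":0},{"gripper":1,"x":0,"y":0,"z":0,"spin":0},{"gripper":1,"x":0,"y":0,"z":0,"spin":0}]}}

```text
time: 18.45
eef_pos: [0.4114, -0.149, 0.371]
tcp_rot: [0.155, 0.988, 0.0, 0.0]
contact_force: [1.0, -0.1, 0.5]
opening: -0.0
finger_force: 0.0
```

Run:
```python
from plant import *
from h import *
import cv2
s=get_state(); d=read_camera("side")
print(loc(s["eef_pos"]).round(4),s["contact_force"])
cv2.imwrite("pics/s4.png",cv2.resize(d["color"][150:350,180:440],(780,600))[:,:,::-1])
```

```text
[-0.1409 -0.2335  0.371 ] [ 0.96943704 -0.09661045  0.49331136]
```

View pics/s4.png

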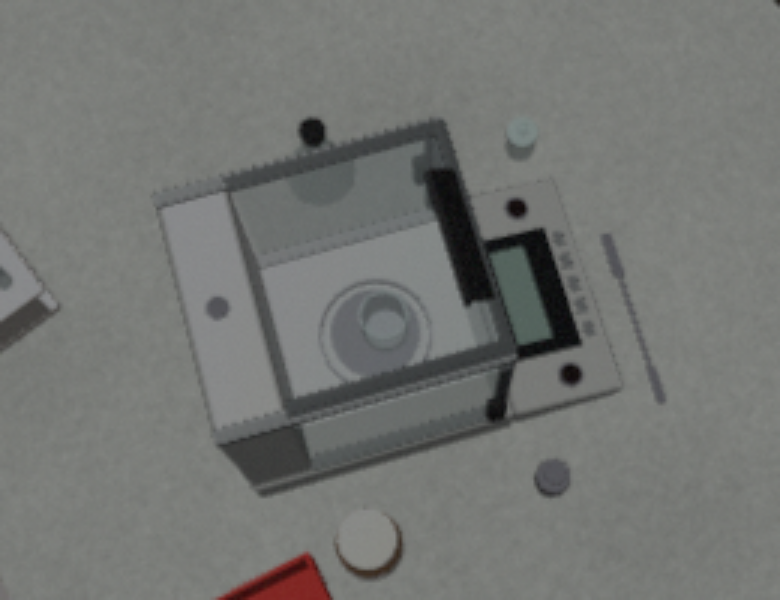

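The top door is still shut, with the catch at about (465,235) by the front frame. The beaker is on the pan at about (383,322), the bystanders look unmoved, and the hand is over 300 mm away. Handing in.

```bash
python3 -c "
from plant import *
print(sign_off())"
```

```text
the job is handed in; nothing more can be done
None
```

The top door is pushed fully shut, the fingertips were held about 31 mm above the right-hand tare sensor for over 2 s without touching the panel, the hand is now over 300 mm away, and the job is handed in (`sign_off` returned no verdict).

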